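Collar on the banding-wheel spindle, chuck held ready above it

TASK

Put the banding wheel together as far as the oiling: slide the brass collar over the upright spindle until it sits fully home on the shoulder, and let go of it. Then lift the terracotta chuck over the pots and brushes, knocking nothing, and finish while still holding it upright and still, its bore lined up over the spindle and its underside about a finger's width (roughly 15 mm) above the spindle tip, touching neither spindle nor collar, so that the painter can oil the tip. Do not lower it on or let it go: the job ends with the chuck held in the gripper.

Things in the scene. Friction and masses are not known exactly. Their poses are not given: they have to be found in the camera images.
- wheel_base: Foot of a potter's banding wheel without its head, fixed to the table on the right-hand side (-y): a grey cone-shaped foot 150 mm across that narrows to a flat shoulder 44 mm across at 50 mm height, from which a bright steel spindle, 16 mm in diameter, stands straight up to 108 mm above the table. Origin: centre of the underside, on the table; z up along the spindle. Round, so its yaw does not matter.
- spindle_tip (a point): Top of the spindle, on its axis, 108 mm above the table. The spindle's last 10 mm taper from 16 mm to 8 mm in diameter.
- shoulder (a point): Centre of the flat shoulder round the foot of the spindle, 50 mm above the table; the collar's underside rests here. 58 mm of spindle stand above it.
- collar: Loose brass collar, a plain ring standing on its flat end: 40 mm outside diameter, 20 mm through bore, 36 mm high, about 0.25 kg. Starts on the table on the left (+y). Origin: centre of its underside; z along its axis. Same either way up.
- collar_centre (a point): Middle of the collar, on its axis at half height, 18 mm above its underside; 18 mm above the shoulder when home.
- chuck: Loose terracotta chuck, standing on the table on the left (+y) on its flange: flange 90 mm in diameter and 14 mm thick, and above it a straight round neck 48 mm in diameter up to the flat top at 80 mm. A 20 mm bore runs right through along its axis. About 0.36 kg. Grip it by the neck. Origin: centre of its underside; z up along its axis.
- chuck_bore (a point): Lower mouth of the chuck's bore: centre of the flat underside of its flange (same point as the chuck's origin).
- brush_pot: Bystander: blue pot 68 mm across with five paint brushes standing in it, 170 mm high in all, between the two sides of the table. Origin: centre of its underside. Leave it alone.
- glaze_bottle: Bystander: closed glaze bottle with red cap, 56 mm across, 140 mm high, between the two sides, nearest the robot. Origin: centre of its underside. Leave it alone.
- bowl_stack: Bystander: stack of three white bowls, one piece, 106 mm across, 90 mm high, between the two sides, farthest from the robot of the three. Origin: centre of its underside. Leave it alone.
- paint_cup: Bystander: white cup without handle 60 mm across, 50 mm high, at the far left. Origin: centre of its underside. Leave it alone.
- mug: Bystander: white mug 80 mm across with a handle, 90 mm high, at the back left. Origin: centre of its underside. Leave it alone.
- paint_bowl: Bystander: red bowl 110 mm across, 50 mm high, at the back right. Origin: centre of its underside. Leave it alone.
- tape_roll: Bystander: paper-coloured roll of tape lying flat, 90 mm across, 72 mm hole, 24 mm high, at the near left. Origin: centre of its underside. Leave it alone.
There are look-alikes about, which are no part of the job. There is more than one size of the chuck; the job needs the middle-sized.

How it is judged:
By the outcome, as a careful person would: the job done as asked, in the order asked, and still so for the second after the job is handed in, while the arm keeps its last pose, push and grip.
It also fails if it takes over 72 s, if anything falls off the work surface, if the arm or the gripper's body presses on something with over 40 N, if the wrist force passes 120 N, or if a joint passes its speed limit or range.

ROBOT

A 6-joint arm with a two-finger parallel gripper is mounted at the origin on the work surface. World frame = base frame: x ahead of the robot, y to its left, z up, the work surface at z = 0. Lengths are in m, angles in rad, forces in N, time in s.
With the tool pointing down it reaches from about 0.35 to 1 m from the base axis. Payload 7.1 kg.
Tool frame: the origin (TCP) lies midway between the tips of the shut fingers; the grasp point (between the pads) lies 19 mm behind it; z points along the fingers, y is the line along which they close (so a half turn about z gives the same grasp; the last joint's range is limited). The gripper opens to 85 mm and grips with 20 to 120 N. Pads are 22 mm wide; open, the fingers measure 114 mm over their backs; the gripper's body (76 mm by 85 mm) begins 54 mm behind the grasp point. The pads swing forward as they close: fully open they stand 13 mm farther back than shut.
Start: joints at [-1.138, 0.423, 1.63, -0, 1.089, -0.019], TCP at [0.273, -0.562, 0.231] pointing down, gripper open.
Joint ranges: [-3, 3], [-0.9, 2.11], [0.09, 2.58], [-1.31, 4.45], [0.11, 2.69], [-2.54, 2.54]. Speed limits (rad/s): [2.39, 2.39, 3.01, 3.14, 3.14, 3.14].

INTERFACE

Orientations are given as a unit quaternion [x, y, z, w].
In Python, from station import sense, optics, ticket gives the robot as it stands.
- The arm moves only by the tool arm_command, never from a script. Its argument "increments" is a list of rows, each a list of 7 numbers: the closure, from -1 (fully open) to 1 (shut), so that 0 is half open, then the shift along the tool's x, y, z each as a share of 0.12 m, from -1 to 1, then the turn, a rotation vector about the tool's x, y, z each as a share of 90 degrees, from -1 to 1. A call has 1 to 5 rows; each row is the pose to reach, as a shift and turn from the pose commanded when the call began, along the tool's axes at that moment; what a row does not reach only later rows make up. A row lasts 1/12 s, in which the tool goes at most 41.7 mm and 7.16 degrees, less where a joint would pass 70% of its speed; a pose out of reach is approached as far as the arm can. A call with a number of a shift or a turn outside -1 to 1 is refused whole. A call with a gripper value outside its range is refused whole. The fingers move at their own pace and stop on an object; "force" is the grip in N (left out, the last holds). Time passes only in rows, so rows that repeat a pose let the fingers close. It gives the time, the measured TCP pose, the force, the opening and the grip force at its end, in the units of the state.
- sense(): the state, without advancing time (a new reading comes with each control period).
- optics.capture(name): name is "side" or "top" or "wrist"; returns a dict with "color" (400x640x3 uint8, red, green, blue), "camera_matrix" (3x3 intrinsics, pixels), "eye" and "attitude" of the camera in the world; the wrist camera has in their place "tool_from_camera" (4x4, takes a point from camera to tool coordinates, whose origin is the TCP and whose axes are the flange's). Camera axes: x right, y down, z forward; pixel columns grow to the right and rows downward; lengths in m; the calibration is good to about 2 mm. The wrist camera is an equidistant fisheye: a pixel r from the principal point sees the ray r / f radians off the axis. A picture is of the moment at which its call begins: read the wrist's pose just before it. There is no depth.
- ticket.job_done(): hands the job in; it is judged then, once.
The state is a dict: "t": time; "joint_positions": joint angles; "qd": joint speeds; "tau": joint torques, N m; "position": TCP position; "eef_rot": TCP orientation; "force": force on the tool from outside, world axes, zero at the start; "torque": the same for the moment, N m; "gripper_width": opening from 0.0 (shut) to 1.0 (fully open); "grasp_force": force on a finger pad.
Only numpy, scipy, OpenCV 4.12 (cv2) and the standard library are available. Lean on these libraries where they do the work, as an engineer would, in place of code of your own. Each camera call takes 0.05 s, during which the arm holds its last target. There are 200 camera calls.

## Working session

There is one attempt and no reset: what is moved stays moved. The work goes in short steps, Python scripts to look and compute and a tool call to move; the robot and the scene stay as the last step left them, time stands still between calls to the robot, and variables do not carry over. Pictures are saved under pics/ and viewed, at most 10 in all, crops included, and the job is handed in when it is done.

Besides the shell and the picture viewer there is one more tool, called after "Request:" as a command line: name --pt "numbers of a row" for each row, then --argument value for the rest. arm_command: Moves the arm, as the interface text tells. Shift numbers are shares of 0.12 m and turn numbers shares of 90 degrees, none past 1 either way. Its arguments: {"type":"object","properties":{"increments":{"type":"array"},"force":{"type":"number"}},"required":["increments"]}

```bash
mkdir -p pics; ls
python3 - <<'E'
from station import sense, optics
import cv2
s=sense();print({k:s[k] for k in('t','position','eef_rot','gripper_width','force')})
for n in('top','side'):
    c=optics.capture(n);cv2.imwrite(f'pics/{n}0.png',c['color'][:,:,::-1]);print(n,c['camera_matrix'],c['eye'],c['attitude'])
E
```

```text
pics
{'t': 0.0, 'position': array([ 0.27265344, -0.56177422,  0.23054806]), 'eef_rot': array([ 9.74588922e-01,  2.23999644e-01, -1.56202681e-04, -7.53797094e-04]), 'gripper_width': 0.9991740156103126, 'force': array([ 0.87150069,  0.68294619, -0.2485542 ])}
top [[367.69478737   0.         311.56087257]
 [  0.         367.69478737 198.19170202]
 [  0.           0.           1.        ]] [0.32676571 0.0824974  1.1504695 ] [-0.69817737  0.70858953 -0.07256528  0.07199663]
side [[445.24029432   0.         319.87240776]
 [  0.         445.24029432 204.57501829]
 [  0.           0.           1.        ]] [0.31429277 0.8760151  0.79185773] [-0.12105712  0.90067328 -0.41300377  0.05967162]
```

View pics/top0.png

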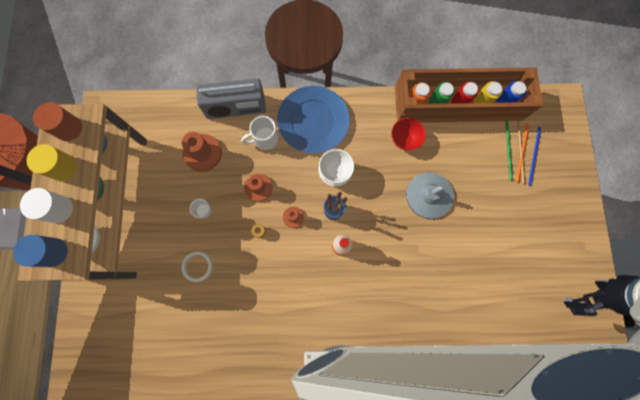

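View pics/side0.png

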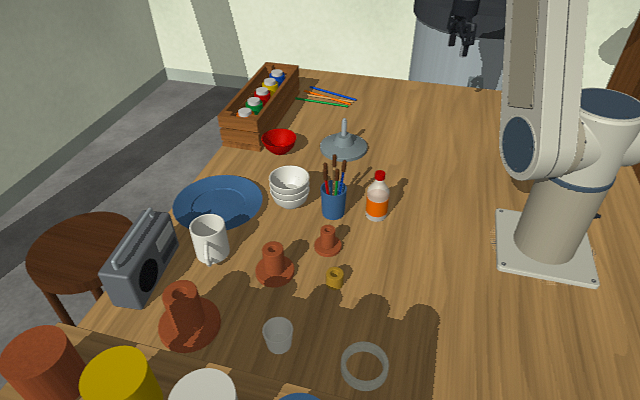

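In the top view, the terracotta candidates are at (201,150) large, (258,187) middle and (293,217) small. The collar is at (258,231) and the wheel base at (431,195). The one to use is the chuck at (258,187), because its flange should be about 29 px for 90 mm. I'll measure it and confirm it in a crop.

```bash
cat > h.py <<'E'
import numpy as np, cv2
from scipy.spatial.transform import Rotation as R
from station import sense, optics
def cast(c,px,z,s=None):
    """pixel -> world point on plane z; s = state for the wrist camera"""
    K=c['camera_matrix'];u=(np.array(px,float)-[K[0,2],K[1,2]])/[K[0,0],K[1,1]]
    if s is None:
        d=R.from_quat(c['attitude']).apply([*u,1]);e=np.array(c['eye'])
    else:
        th=np.hypot(*u);v=np.array([*(u*np.sinc(th/np.pi)),np.cos(th)])
        T=c['tool_from_camera'];r=R.from_quat(s['eef_rot'])
        d=r.apply(T[:3,:3]@v);e=s['position']+r.apply(T[:3,3])
    return e+d*(z-e[2])/d[2]
def tool(target,s=None):
    """world target for the TCP -> shift in shares along tool axes"""
    s=s or sense();return np.round(R.from_quat(s['eef_rot']).inv().apply(np.array(target)-s['position'])/.12,3)
def save(img,name,f=1):
    cv2.imwrite('pics/'+name,cv2.resize(img[:,:,::-1],None,fx=f,fy=f,interpolation=cv2.INTER_CUBIC))
E
python3 - <<'E'
from h import *
c=optics.capture('top');im=c['color'];hsv=cv2.cvtColor(im,cv2.COLOR_RGB2HSV)
T=cv2.inRange(hsv,(3,120,60),(11,255,255))
B=cv2.inRange(hsv,(20,110,60),(32,255,255))
for n,M in(('terra',T),('brass',B)):
    k,l,st,ce=cv2.connectedComponentsWithStats(M)
    for i in range(1,k):
        if st[i,4]>30 and 150<ce[i][0]<330 and 120<ce[i][1]<260: print(n,st[i],ce[i].round(1),cast(c,ce[i],.02).round(3))
for n,p,z in(('chuck neck',(258,182),.08),('flange',(258,188),.014),('collar',(258,231),.036),('tip',(434,190),.108),('base',(431,195),.03),('pot',(334,210),.05),('bottle cap',(344,243),.14),('bowls',(336,168),.09)): print(n,cast(c,p,z).round(3))
save(im[130:260,180:470],'crop1.png',2.7)
E
```

```text
terra [ 182  132   40   40 1239] [200.7 151. ] [0.722 0.435 0.02 ]
terra [244 174  29  28 611] [257.9 187.2] [0.6   0.249 0.02 ]
terra [283 207  21  21 348] [292.8 216.9] [0.503 0.139 0.02 ]
chuck neck [0.601 0.24  0.08 ]
flange [0.598 0.249 0.014]
collar [0.459 0.244 0.036]
tip [ 0.562 -0.276  0.108]
base [ 0.564 -0.293  0.03 ]
pot [0.518 0.012 0.05 ]
bottle cap [ 0.41  -0.007  0.14 ]
bowls [0.638 0.005 0.09 ]
```

View pics/crop1.png

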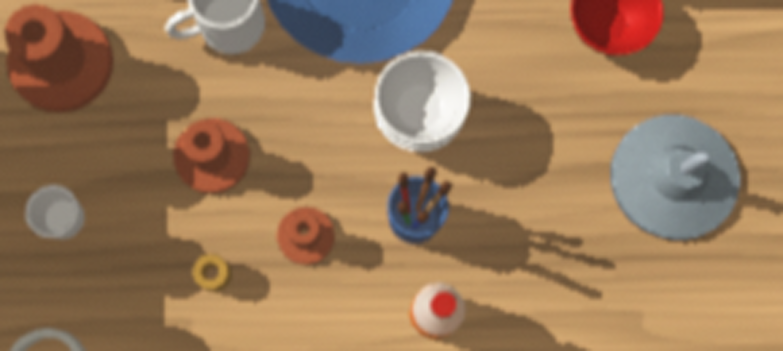

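The crop confirms it. The middle-sized chuck has its bore at (255,183), the spindle tip is at (440,188) and the collar is at (258,230). I'll approach above the collar first.

Run:
```python
from h import *
c=optics.capture('top')
for n,p,z in(('chuck',(254.8,182.6),.08),('collar',(258.1,230.4),.036),('tip',(440.4,188.5),.108)):print(n,cast(c,p,z).round(4))
s=sense();print(tool(cast(c,(258.1,230.4),.036)*[1,1,0]+[0,0,.2]), R.from_quat(s['eef_rot']).as_matrix().round(3), optics.capture('wrist')['tool_from_camera'].round(3))
```

```text
chuck [0.5994 0.2495 0.08  ]
collar [0.4606 0.2439 0.036 ]
tip [ 0.5665 -0.2954  0.108 ]
[ 4.341 -5.357  0.262] [[ 0.9    0.437 -0.   ]
 [ 0.437 -0.9    0.001]
 [-0.    -0.001 -1.   ]] [[-0.001 -0.964 -0.264  0.068]
 [ 1.    -0.001 -0.001 -0.   ]
 [ 0.    -0.264  0.964 -0.144]
 [ 0.     0.     0.     1.   ]]
```

Request:
arm_command --pt "-1 0.72 -0.89 0 0 0 0" --pt "-1 0.72 -0.89 0 0 0 0" --pt "-1 0.72 -0.89 0 0 0 0" --pt "-1 0.72 -0.89 0 0 0 0" --force 40

```text
t: 0.58
position: [0.3037, -0.4233, 0.2306]
eef_rot: [0.974, 0.225, -0.0, -0.002]
force: [-0.2, 1.2, -0.3]
gripper_width: 1.001
grasp_force: 0.0
```

Request:
arm_command --pt "-1 0.72 -0.89 0 0 0 0" --pt "-1 0.72 -0.89 0 0 0 0" --pt "-1 0.72 -0.89 0 0 0 0" --pt "-1 0.72 -0.89 0 0 0 0"

```text
t: 0.92
position: [0.3347, -0.2903, 0.231]
eef_rot: [0.974, 0.225, -0.0, -0.001]
force: [-0.7, -0.5, -0.8]
gripper_width: 1.005
grasp_force: 0.0
```

Request:
arm_command --pt "-1 0.72 -0.89 0 0 0 0" --pt "-1 0.72 -0.89 0 0 0 0" --pt "-1 0.72 -0.89 0 0 0 0" --pt "-1 0.72 -0.89 0 0 0 0"

```text
t: 1.25
position: [0.3664, -0.1573, 0.2314]
eef_rot: [0.974, 0.225, 0.0, -0.001]
force: [0.0, -0.1, -0.8]
gripper_width: 0.996
grasp_force: 0.0
```

Request:
arm_command --pt "-1 0.72 -0.89 0 0 0 0" --pt "-1 0.72 -0.89 0 0 0 0" --pt "-1 0.72 -0.89 0 0 0 0" --pt "-1 0.72 -0.89 0 0 0 0"

```text
t: 1.58
position: [0.3984, -0.0234, 0.2317]
eef_rot: [0.974, 0.225, 0.001, -0.0]
force: [-0.6, -0.8, -0.3]
gripper_width: 1.002
grasp_force: 0.0
```

Request:
arm_command --pt "-1 0.72 -0.89 0 0 0 0" --pt "-1 0.72 -0.89 0 0 0 0" --pt "-1 0.72 -0.89 0 0 0 0" --pt "-1 0.72 -0.89 0 0 0 0"

```text
t: 1.92
position: [0.4302, 0.1109, 0.2319]
eef_rot: [0.974, 0.225, 0.001, -0.0]
force: [-0.5, -1.5, -0.4]
gripper_width: 1.002
grasp_force: 0.0
```

Request:
arm_command --pt "-1 0.74 -0.9 0.2 0 0 0" --pt "-1 0.74 -0.9 0.2 0 0 0" --pt "-1 0.74 -0.9 0.2 0 0 0" --pt "-1 0.74 -0.9 0.2 0 0 0" --pt "-1 0.74 -0.9 0.2 0 0 0"

```text
t: 2.33
position: [0.4621, 0.2458, 0.2067]
eef_rot: [0.974, 0.226, 0.0, -0.0]
force: [-0.3, 0.2, 0.1]
gripper_width: 0.999
grasp_force: 0.0
```

Run:
```python
from h import *
s=sense();c=optics.capture('wrist');im=c['color'];hsv=cv2.cvtColor(im,cv2.COLOR_RGB2HSV)
M=cv2.inRange(hsv,(20,110,60),(32,255,255))
k,l,st,ce=cv2.connectedComponentsWithStats(M)
for i in range(1,k):
    if st[i,4]>100: print(st[i],ce[i],cast(c,ce[i],.036,s),cast(c,ce[i],.02,s))
print(s['position']);save(im,'w1.png')
```

```text
[0.46213182 0.24577374 0.20668355]
```

View pics/w1.png

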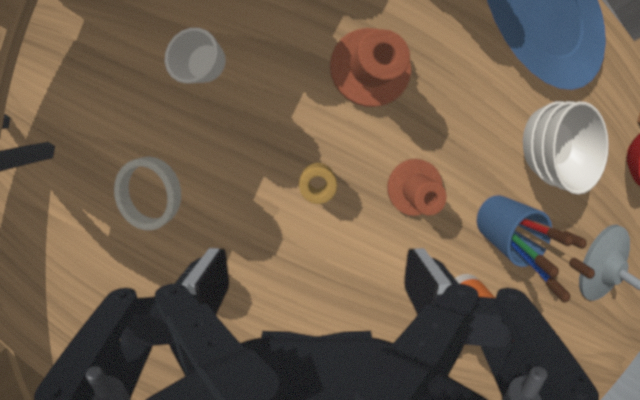

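The wrist view shows the collar at (318,184), centred between the fingers. The small chuck is at (418,190) and clear of them, and the middle chuck is at (375,65). My mask missed the brass, so I'll retune it.

Run:
```python
from h import *
s=sense();c=optics.capture('wrist');im=c['color'];hsv=cv2.cvtColor(im,cv2.COLOR_RGB2HSV)
print(hsv[178,295:345:3].tolist())
w=hsv[155:215,290:350];M=cv2.inRange(w,(10,150,50),(35,255,255))
k,l,st,ce=cv2.connectedComponentsWithStats(M);i=1+st[1:,4].argmax();M=np.uint8(l==i)*255
cs,h=cv2.findContours(M,cv2.RETR_CCOMP,cv2.CHAIN_APPROX_NONE)
for q in cs:
    if len(q)>12:
        e=cv2.fitEllipse(q);p=np.array(e[0])+[290,155];print(e,p,[cast(c,p,z,s).round(4) for z in(.036,.018)])
```

```text
[[15, 101, 101], [19, 127, 148], [19, 134, 165], [19, 132, 162], [18, 130, 143], [16, 106, 108], [16, 96, 106], [15, 98, 107], [17, 96, 106], [15, 106, 108], [19, 133, 151], [19, 136, 161], [19, 135, 162], [19, 123, 118], [16, 88, 96], [16, 98, 99], [16, 100, 132]]Traceback (most recent call last):
  File "<stdin>", line 5, in <module>
ValueError: attempt to get argmax of an empty sequence
```

Run:
```python
from h import *
s=sense();c=optics.capture('wrist');im=c['color'];hsv=cv2.cvtColor(im,cv2.COLOR_RGB2HSV)
w=hsv[155:215,290:350];M=cv2.inRange(w,(17,112,95),(30,255,255))
k,l,st,ce=cv2.connectedComponentsWithStats(M);i=1+st[1:,4].argmax();M=np.uint8(l==i)*255
cs,h=cv2.findContours(M,cv2.RETR_CCOMP,cv2.CHAIN_APPROX_NONE)
for q in cs:
    if len(q)>12:
        e=cv2.fitEllipse(q);p=np.array(e[0])+[290,155];print(np.round(e[1],1),p.round(1),[cast(c,p,z,s).round(4) for z in(.036,.018)])
```

```text
[37.7 41. ] [314.8 180.3] [array([0.4653, 0.2468, 0.036 ]), array([0.4621, 0.2453, 0.018 ])]
[13.9 18.1] [314.2 180.2] [array([0.4652, 0.2474, 0.036 ]), array([0.4619, 0.2459, 0.018 ])]
```

Request:
arm_command --pt "-1 0.01 0 0.85 0 0 0" --pt "-1 0.01 0 0.85 0 0 0" --pt "-1 0.01 0 0.85 0 0 0" --pt "-1 0.01 0 0.85 0 0 0"

```text
t: 2.82
position: [0.4594, 0.2401, 0.1019]
eef_rot: [0.975, 0.223, -0.004, 0.001]
force: [-0.4, -0.1, 1.1]
gripper_width: 1.001
grasp_force: 0.0
```

Request:
arm_command --pt "-1 0 0 0.4 0 0 0" --pt "-1 0 0 0.6 0 0 0" --pt "-1 0 0 0.81 0 0 0" --pt "-1 0 0 0.81 0 0 0" --pt "-1 0 0 0.81 0 0 0"

```text
t: 3.23
position: [0.4624, 0.2424, 0.0088]
eef_rot: [0.975, 0.223, -0.0, 0.0]
force: [0.7, -0.5, -0.3]
gripper_width: 1.0
grasp_force: 0.0
```

Request:
arm_command --pt "0.2 0 0 0 0 0 0" --pt "0.4 0 0 0 0 0 0" --pt "0.6 0 0 0 0 0 0" --pt "0.8 0 0 0 0 0 0" --pt "1 0 0 0 0 0 0"

```text
t: 3.65
position: [0.4632, 0.2437, 0.0099]
eef_rot: [0.975, 0.224, 0.001, -0.0]
force: [-1.3, -1.7, 12.9]
gripper_width: 0.449
grasp_force: 39.3
```

Request:
arm_command --pt "1 0 0 0 0 0 0" --pt "1 0 0 0 0 0 0" --pt "1 0 0 0 0 0 0" --pt "1 0 0 0 0 0 0"

```text
t: 3.98
position: [0.4632, 0.2437, 0.0099]
eef_rot: [0.975, 0.224, 0.001, -0.0]
force: [-2.5, -1.9, 11.9]
gripper_width: 0.45
grasp_force: 39.3
```

Request:
arm_command --pt "1 0 0 -0.2 0 0 0" --pt "1 0 0 -0.5 0 0 0" --pt "1 0 0 -1 0 0 0" --pt "1 0 0 -1 0 0 0" --pt "1 0 0 -1 0 0 0"

```text
t: 4.4
position: [0.4649, 0.2446, 0.1331]
eef_rot: [0.975, 0.224, 0.004, -0.001]
force: [-0.6, 0.0, -3.4]
gripper_width: 0.448
grasp_force: 42.4
```

Request:
arm_command --pt "1 0 0 -1 0 0 0" --pt "1 0 0 -1 0 0 0" --pt "1 0 0 -1 0 0 0" --pt "1 0 0 -1 0 0 0" --pt "1 0 0 -1 0 0 0"

```text
t: 4.82
position: [0.4629, 0.2436, 0.2495]
eef_rot: [0.975, 0.224, 0.002, -0.0]
force: [0.4, 0.3, -3.2]
gripper_width: 0.45
grasp_force: 42.3
```

Run:
```python
from h import *
s=sense();print(s['position'],s['gripper_width'],s['joint_positions'].round(2),tool([.5665,-.2954,.24]))
```

```text
[0.46290138 0.2436268  0.24948076] 0.4495063443281226 [ 0.46  0.25  1.84 -0.    1.05  1.58] [-1.185  4.418  0.074]
```

Request:
arm_command --pt "1 -0.24 0.88 0 0 0 0" --pt "1 -0.24 0.88 0 0 0 0" --pt "1 -0.24 0.88 0 0 0 0" --pt "1 -0.24 0.88 0 0 0 0"

```text
t: 5.15
position: [0.4811, 0.1315, 0.2455]
eef_rot: [0.975, 0.223, -0.003, 0.001]
force: [0.1, 0.1, -3.3]
gripper_width: 0.448
grasp_force: 42.3
```

Request:
arm_command --pt "1 -0.24 0.88 0 0 0 0" --pt "1 -0.24 0.88 0 0 0 0" --pt "1 -0.24 0.88 0 0 0 0" --pt "1 -0.24 0.88 0 0 0 0"

```text
t: 5.48
position: [0.5019, 0.0245, 0.2458]
eef_rot: [0.975, 0.222, -0.002, 0.0]
force: [-0.0, 0.2, -2.5]
gripper_width: 0.446
grasp_force: 42.4
```

Request:
arm_command --pt "1 -0.24 0.88 0 0 0 0" --pt "1 -0.24 0.88 0 0 0 0" --pt "1 -0.24 0.88 0 0 0 0" --pt "1 -0.24 0.88 0 0 0 0"

```text
t: 5.82
position: [0.5227, -0.0828, 0.246]
eef_rot: [0.975, 0.222, -0.001, 0.0]
force: [0.7, 0.4, -2.8]
gripper_width: 0.448
grasp_force: 42.4
```

Request:
arm_command --pt "1 -0.24 0.88 0 0 0 0" --pt "1 -0.24 0.88 0 0 0 0" --pt "1 -0.24 0.88 0 0 0 0" --pt "1 -0.24 0.88 0 0 0 0"

```text
t: 6.15
position: [0.5432, -0.1902, 0.246]
eef_rot: [0.975, 0.223, -0.001, -0.0]
force: [0.5, 0.9, -2.9]
gripper_width: 0.446
grasp_force: 42.4
```

Request:
arm_command --pt "1 -0.24 0.88 0 0 0 0" --pt "1 -0.24 0.88 0 0 0 0" --pt "1 -0.24 0.88 0 0 0 0" --pt "1 -0.24 0.88 0 0 0 0" --pt "1 -0.24 0.88 0 0 0 0"

```text
t: 6.57
position: [0.5624, -0.2942, 0.2456]
eef_rot: [0.975, 0.223, -0.001, -0.002]
force: [-1.1, -0.3, -2.8]
gripper_width: 0.446
grasp_force: 42.4
```

Run:
```python
from h import *
s=sense();c=optics.capture('wrist');save(c['color'],'w2.png')
print(s['position'],tool([.5665,-.2954,.24],s))
for n in('top','side'):
    c=optics.capture(n);cv2.imwrite(f'pics/{n}2.png',c['color'][:,:,::-1])
```

```text
[ 0.56244225 -0.29422866  0.24559037] [0.026 0.024 0.046]
```

View pics/w2.png

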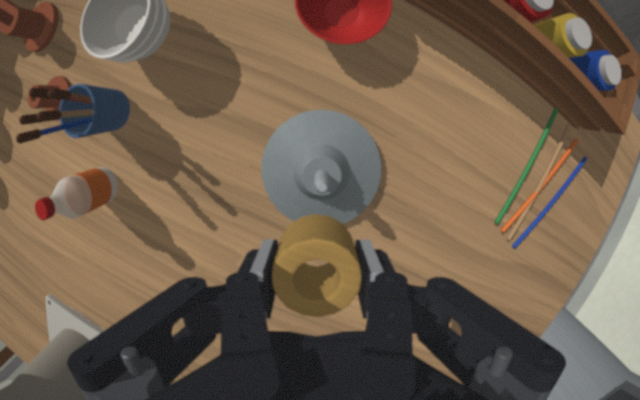

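The wrist view shows the collar upright in the pads, with its top ring around (317,277). The spindle tip is near (321,188) and the grey foot is at (322,167). I'll measure these from one enlarged crop.

Run:
```python
from h import *
s=sense();c=optics.capture('wrist');im=c['color'];hsv=cv2.cvtColor(im,cv2.COLOR_RGB2HSV)
M=cv2.inRange(hsv,(60,10,60),(125,90,255));M[:, :250]=0;M[:,395:]=0;M[235:]=0
k,l,st,ce=cv2.connectedComponentsWithStats(M);i=1+st[1:,4].argmax();print(st[i])
pts=cv2.convexHull(np.argwhere(l==i)[:,::-1].astype(np.int32))[:,0]
pts=pts[pts[:,1]<205]                      # rim not hidden by the collar
w=np.array([cast(c,p,.003,s)[:2] for p in pts])
A=np.c_[2*w,np.ones(len(w))];b=(w**2).sum(1);q=np.linalg.lstsq(A,b,rcond=None)[0]
print('foot centre',q[:2],'R',np.sqrt(q[2]+q[:2]@q[:2]))
for p in((321,186),(321,190)):print('tip',p,cast(c,p,.108,s))
for p in((316,275),(318,279)):print('collar top',p,cast(c,p,s['position'][2]+.0261,s))
print(s['position']);save(im[130:330,240:400],'w2c.png',3)
```

```text
[ 264  112  117  110 9750]
foot centre [ 0.56866686 -0.2968445 ] R 0.07441594772932088
tip (321, 186) [ 0.57033245 -0.29294634  0.108     ]
tip (321, 190) [ 0.56689319 -0.29463272  0.108     ]
collar top (316, 275) [ 0.56600371 -0.29051953  0.27288317]
collar top (318, 279) [ 0.56459333 -0.29216272  0.27288317]
[ 0.56258395 -0.29269268  0.24678317]
```

View pics/w2c.png

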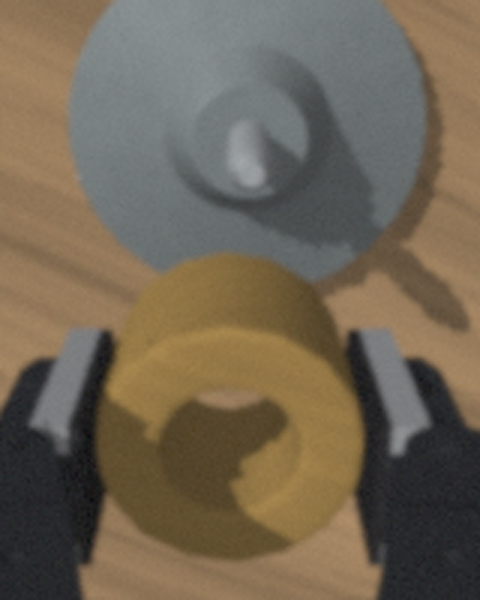

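Request:
arm_command --pt "1 0 0.05 0.3 0 0 0" --pt "1 0 0.05 0.6 0 0 0" --pt "1 0 0.05 0.97 0 0 0" --pt "1 0 0.05 0.97 0 0 0" --pt "1 0 0.05 0.97 0 0 0"

```text
t: 7.18
position: [0.5641, -0.298, 0.1295]
eef_rot: [0.974, 0.225, -0.002, -0.002]
force: [0.1, -0.1, -1.4]
gripper_width: 0.446
grasp_force: 42.3
```

Run:
```python
from h import *
for n in ('side','wrist'):
    s=sense();c=optics.capture(n);im=c['color']
    a=im[110:170,310:385] if n=='side' else im[110:330,230:410]
    a=cv2.resize(a,None,fx=440/a.shape[0],fy=440/a.shape[0],interpolation=cv2.INTER_CUBIC)
    globals()[n]=a
print(s['position'],s['force']);b=np.hstack([side,wrist]);b=cv2.resize(b,(min(800,b.shape[1]),int(440*min(800,b.shape[1])/b.shape[1])));print(side.shape,b.shape);save(b,'c3.png')
```

```text
[ 0.56593053 -0.29923362  0.13213348] [ 0.34493969  0.11607166 -2.31635851]
(440, 550, 3) (386, 800, 3)
```

View pics/c3.png

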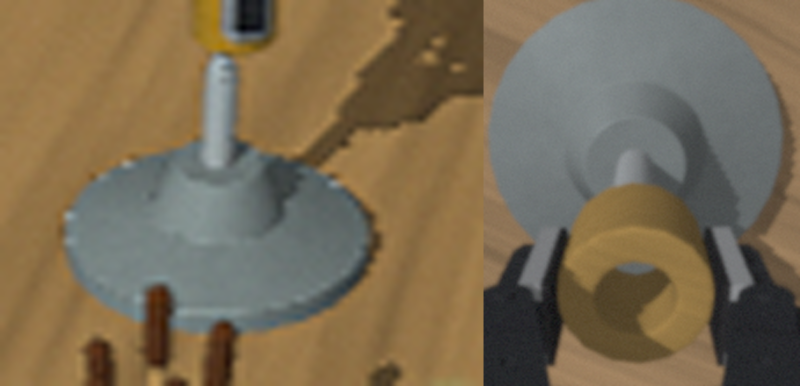

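Run:
```python
from h import *
s=sense();w=optics.capture('wrist');c=optics.capture('side')
print('pos',s['position'],s['eef_rot'])
print('wrist collar top',cast(w,(316.7,276.4),s['position'][2]+.0261,s),'shoulder',cast(w,(317,201),.05,s))
im=w['color'];hsv=cv2.cvtColor(im,cv2.COLOR_RGB2HSV)
M=cv2.inRange(hsv,(60,10,60),(125,90,255));M[:, :225]=0;M[:,415:]=0;M[235:]=0
k,l,st,ce=cv2.connectedComponentsWithStats(M);i=1+st[1:,4].argmax();print(st[i])
p=cv2.convexHull(np.argwhere(l==i)[:,::-1].astype(np.int32))[:,0];p=p[p[:,1]<205]
q=np.array([cast(w,a,.003,s)[:2] for a in p]);q=np.linalg.lstsq(np.c_[2*q,np.ones(len(q))],(q**2).sum(1),rcond=None)[0]
print('wrist foot',q[:2],np.sqrt(q[2]+q[:2]@q[:2]))
print('side tip',cast(c,(344.3,118.8),.108),'side collar bottom',cast(c,(346.3,115),s['position'][2]-.0099))
t=optics.capture('top')['color'];hs=cv2.cvtColor(t,cv2.COLOR_RGB2HSV)
```

```text
pos [ 0.56709958 -0.30004985  0.13377722] [9.74501562e-01 2.24377420e-01 9.23005969e-04 7.92102159e-04]
wrist collar top [ 0.5699135  -0.2983789   0.15987722] shoulder [ 0.57391571 -0.29706749  0.05      ]
[  233   109   164   126 15794]
wrist foot [ 0.5681738  -0.29713822] 0.07600371944896098
side tip [ 0.56718304 -0.29356914  0.108     ] side collar bottom [ 0.56063424 -0.28992866  0.12387722]
```

The arm was still settling during those captures, so I'll let it settle and measure both views again.

Request:
arm_command --pt "1 0 0 0 0 0 0" --pt "1 0 0 0 0 0 0" --pt "1 0 0 0 0 0 0"

```text
t: 7.68
position: [0.5661, -0.3003, 0.1327]
eef_rot: [0.975, 0.224, 0.001, 0.0]
force: [0.1, 0.2, -2.1]
gripper_width: 0.448
grasp_force: 42.3
```

Run:
```python
from h import *
s=sense();w=optics.capture('wrist')['color'];c=optics.capture('side')['color'];print(s['position'])
a=cv2.resize(c[90:150,315:375],(400,400),interpolation=cv2.INTER_CUBIC);b=cv2.resize(w[170:330,240:400],(400,400),interpolation=cv2.INTER_CUBIC)
save(np.hstack([a,b]),'c4.png')
```

```text
[ 0.56614334 -0.30029688  0.13270417]
```

View pics/c4.png

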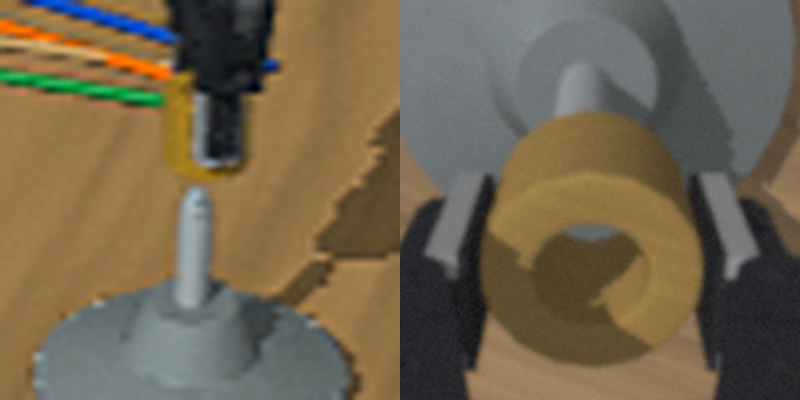

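Settled, the side view shows the tip at (345,118) and the collar axis about 0.5 px to its right. The wrist view shows the collar about 3 mm too far along +tool-y. I'll correct both and ease down onto the taper.

Request:
arm_command --pt "1 0.013 -0.02 0 0 0 0" --pt "1 0.013 -0.02 0.05 0 0 0" --pt "1 0.013 -0.02 0.1 0 0 0" --pt "1 0.013 -0.02 0.14 0 0 0" --pt "1 0.013 -0.02 0.17 0 0 0"

```text
t: 8.2
position: [0.5657, -0.297, 0.1101]
eef_rot: [0.975, 0.224, -0.001, -0.0]
force: [0.5, 1.3, -0.7]
gripper_width: 0.447
grasp_force: 42.4
```

Request:
arm_command --pt "1 0 0 0.03 0 0 0" --pt "1 0 0 0.06 0 0 0" --pt "1 0 0 0.06 0 0 0"

```text
t: 8.45
position: [0.5667, -0.2973, 0.1035]
eef_rot: [0.975, 0.224, 0.0, 0.0]
force: [3.5, -0.1, -4.9]
gripper_width: 0.45
grasp_force: 42.2
```

Request:
arm_command --pt "1 0.008 0.003 0 0 0 0" --pt "1 0.008 0.003 0.04 0 0 0" --pt "1 0.008 0.003 0.08 0 0 0" --pt "1 0.008 0.003 0.08 0 0 0"

```text
t: 8.78
position: [0.5669, -0.297, 0.0935]
eef_rot: [0.975, 0.224, -0.0, -0.0]
force: [1.1, 0.7, -2.6]
gripper_width: 0.442
grasp_force: 42.4
```

Request:
arm_command --pt "1 0 0 0.05 0 0 0" --pt "1 0 0 0.1 0 0 0" --pt "1 0 0 0.12 0 0 0" --pt "1 0 0 0.12 0 0 0"

```text
t: 9.12
position: [0.5669, -0.297, 0.0792]
eef_rot: [0.975, 0.224, -0.0, -0.0]
force: [1.1, -0.2, -2.4]
gripper_width: 0.45
grasp_force: 42.4
```

Request:
arm_command --pt "1 0 0 0.05 0 0 0" --pt "1 0 0 0.1 0 0 0" --pt "1 0 0 0.13 0 0 0" --pt "1 0 0 0.13 0 0 0"

```text
t: 9.45
position: [0.5669, -0.2969, 0.0635]
eef_rot: [0.975, 0.224, -0.0, -0.0]
force: [0.7, 0.1, -3.1]
gripper_width: 0.452
grasp_force: 42.4
```

Request:
arm_command --pt "1 0 0 0.015 0 0 0" --pt "1 0 0 0.025 0 0 0" --pt "1 0 0 0.035 0 0 0" --pt "1 0 0 0.035 0 0 0"

```text
t: 9.78
position: [0.567, -0.2971, 0.0601]
eef_rot: [0.975, 0.224, -0.0, -0.0]
force: [0.1, 0.5, -2.0]
gripper_width: 0.444
grasp_force: 42.5
```

Request:
arm_command --pt "1 0 0 0.007 0 0 0" --pt "1 0 0 0.013 0 0 0" --pt "1 0 0 0.013 0 0 0"

```text
t: 10.03
position: [0.5671, -0.2972, 0.06]
eef_rot: [0.975, 0.224, -0.0, -0.0]
force: [-4.1, 2.1, 7.5]
gripper_width: 0.451
grasp_force: 43.4
```

The collar reaches the shoulder at the expected height, so I'll release it and lift.

Request:
arm_command --pt "0.1 0 0 0 0 0 0" --pt "-0.3 0 0 0 0 0 0" --pt "-1 0 0 0 0 0 0" --pt "-1 0 0 0 0 0 0" --pt "-1 0 0 0 0 0 0"

```text
t: 10.45
position: [0.5673, -0.2972, 0.0588]
eef_rot: [0.975, 0.224, 0.0, 0.0]
force: [0.7, 0.0, 0.9]
gripper_width: 0.978
grasp_force: 0.0
```

Request:
arm_command --pt "-1 0 0 -0.2 0 0 0" --pt "-1 0 0 -0.6 0 0 0" --pt "-1 0 0 -1 0 0 0" --pt "-1 0 0 -1 0 0 0" --pt "-1 0 0 -1 0 0 0"

```text
t: 10.87
position: [0.5698, -0.2986, 0.1837]
eef_rot: [0.975, 0.224, 0.003, 0.003]
force: [1.1, 0.1, -0.4]
gripper_width: 0.997
grasp_force: 0.0
```

Request:
arm_command --pt "-1 0 0 -0.6 0 0 0" --pt "-1 0 0 -0.6 0 0 0" --pt "-1 0 0 -0.6 0 0 0" --pt "-1 0 0 -0.6 0 0 0" --pt "-1 0 0 -0.6 0 0 0"

```text
t: 11.28
position: [0.5664, -0.2967, 0.2492]
eef_rot: [0.975, 0.224, -0.001, -0.001]
force: [-0.1, -0.1, -0.3]
gripper_width: 1.004
grasp_force: 0.0
```

Run:
```python
from h import *
s=sense();w=optics.capture('wrist')['color'];c=optics.capture('side')['color'];print(s['position'],s['gripper_width'],tool([.5995,.250,.25],s))
a=cv2.resize(c[100:170,305:385],(457,400),interpolation=cv2.INTER_CUBIC);b=cv2.resize(w[110:270,255:385],(325,400),interpolation=cv2.INTER_CUBIC)
save(np.hstack([a,b]),'c5.png')
```

```text
[ 0.56643786 -0.29672698  0.24919359] 1.0035992468703154 [ 2.237e+00 -3.979e+00 -2.000e-03]
```

View pics/c5.png

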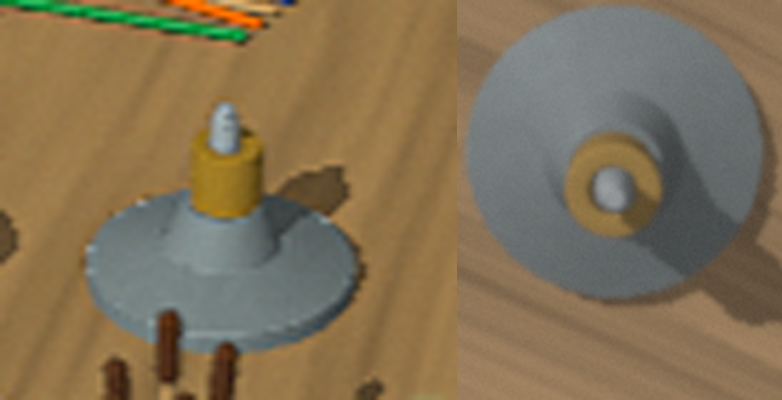

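The collar sits home on the shoulder, with the spindle tip showing through it at wrist px (318,185). I'll go back for the chuck, passing high.

Request:
arm_command --pt "-1 0.45 -0.8 0 0 0 0" --pt "-1 0.45 -0.8 0 0 0 0" --pt "-1 0.45 -0.8 0 0 0 0" --pt "-1 0.45 -0.8 0 0 0 0"

```text
t: 11.72
position: [0.5729, -0.1825, 0.2488]
eef_rot: [0.974, 0.226, -0.001, -0.002]
force: [1.0, 0.9, -0.2]
gripper_width: 0.999
grasp_force: 0.0
```

Request:
arm_command --pt "-1 0.45 -0.8 0 0 0 0" --pt "-1 0.45 -0.8 0 0 0 0" --pt "-1 0.45 -0.8 0 0 0 0" --pt "-1 0.45 -0.8 0 0 0 0"

```text
t: 12.05
position: [0.5799, -0.0731, 0.2492]
eef_rot: [0.974, 0.226, -0.001, -0.001]
force: [0.7, -0.1, 0.5]
gripper_width: 1.0
grasp_force: 0.0
```

Request:
arm_command --pt "-1 0.45 -0.8 0 0 0 0" --pt "-1 0.45 -0.8 0 0 0 0" --pt "-1 0.45 -0.8 0 0 0 0" --pt "-1 0.45 -0.8 0 0 0 0"

```text
t: 12.38
position: [0.5869, 0.0364, 0.2494]
eef_rot: [0.974, 0.226, -0.001, -0.001]
force: [-1.1, 0.4, 0.0]
gripper_width: 0.996
grasp_force: 0.0
```

Request:
arm_command --pt "-1 0.45 -0.8 0 0 0 0" --pt "-1 0.45 -0.8 0 0 0 0" --pt "-1 0.45 -0.8 0 0 0 0" --pt "-1 0.45 -0.8 0 0 0 0"

```text
t: 12.72
position: [0.5939, 0.1461, 0.2495]
eef_rot: [0.974, 0.226, -0.0, -0.001]
force: [0.6, -0.1, 0.6]
gripper_width: 0.997
grasp_force: 0.0
```

Request:
arm_command --pt "-1 0.45 -0.8 0 0 0 0" --pt "-1 0.45 -0.8 0 0 0 0" --pt "-1 0.45 -0.8 0 0 0 0" --pt "-1 0.45 -0.8 0 0 0 0" --pt "-1 0.45 -0.8 0 0 0 0"

```text
t: 13.13
position: [0.6003, 0.2526, 0.2493]
eef_rot: [0.974, 0.225, -0.001, 0.0]
force: [-0.0, -0.0, -0.4]
gripper_width: 0.999
grasp_force: 0.0
```

Request:
arm_command --pt "-1 0 0 0 0 0 0" --pt "-1 0 0 0 0 0 0" --pt "-1 0 0 0 0 0 0" --pt "-1 0 0 0 0 0 0"

```text
t: 13.47
position: [0.6007, 0.2513, 0.2508]
eef_rot: [0.975, 0.223, -0.0, 0.0]
force: [-0.6, -0.1, -0.2]
gripper_width: 1.003
grasp_force: 0.0
```

Run:
```python
from h import *
s=sense();c=optics.capture('wrist');im=c['color'];hsv=cv2.cvtColor(im,cv2.COLOR_RGB2HSV);save(im,'w6.png')
print(s['position'],s['eef_rot'].round(4))
M=cv2.inRange(hsv,(3,100,40),(12,255,255));k,l,st,ce=cv2.connectedComponentsWithStats(M)
for i in range(1,k):
    if st[i,4]>150:
        print(st[i],ce[i].round(1))
        p=cv2.convexHull(np.argwhere(l==i)[:,::-1].astype(np.int32))[:,0]
        q=np.array([cast(c,a,.007,s)[:2] for a in p]);f=np.linalg.lstsq(np.c_[2*q,np.ones(len(q))],(q**2).sum(1),rcond=None)[0]
        print('  hull circle',f[:2],np.sqrt(f[2]+f[:2]@f[:2]))
```

```text
[0.60069826 0.25129334 0.25077565] [ 9.748e-01  2.232e-01 -1.000e-04  1.000e-04]
[ 172    0  107   78 6595] [226.2  33.3]
  hull circle [0.73287772 0.44820767] 0.07478001127263886
[607 126  33  49 353] [623. 147.]
  hull circle [ 0.91519486 -0.24592076] 0.06078107142849507
[ 283  136   73   72 4007] [318.6 171.7]
  hull circle [0.60339906 0.24973267] 0.045957913238250936
[624 155  16  32 155] [632.7 172.4]
  hull circle [ 0.9008186  -0.30726391] 0.03471979557938657
[581 179  59  76 667] [616.1 209.6]
  hull circle [ 0.79983055 -0.30555588] 0.10032004429713966
[ 335  245   49   54 1946] [359.6 270.2]
  hull circle [0.5009144  0.13475121] 0.03994226297671126
```

Request:
arm_command --pt "-1 0.01 0.017 0.4 0 0 0" --pt "-1 0.01 0.017 0.85 0 0 0" --pt "-1 0.01 0.017 0.85 0 0 0" --pt "-1 0.01 0.017 0.85 0 0 0" --pt "-1 0.01 0.017 0.85 0 0 0"

```text
t: 13.93
position: [0.6022, 0.2508, 0.1482]
eef_rot: [0.975, 0.224, -0.001, 0.0]
force: [0.6, 0.4, 0.2]
gripper_width: 0.999
grasp_force: 0.0
```

Request:
arm_command --pt "-1 0 0 0.3 0 0 0" --pt "-1 0 0 0.6 0 0 0" --pt "-1 0 0 0.88 0 0 0" --pt "-1 0 0 0.88 0 0 0" --pt "-1 0 0 0.88 0 0 0"

```text
t: 14.35
position: [0.6028, 0.2513, 0.0439]
eef_rot: [0.975, 0.224, -0.0, 0.0]
force: [0.4, 0.7, 1.1]
gripper_width: 0.998
grasp_force: 0.0
```

Request:
arm_command --pt "-0.4 0 0 0 0 0 0" --pt "-0.2 0 0 0 0 0 0" --pt "0.1 0 0 0 0 0 0" --pt "0.4 0 0 0 0 0 0" --pt "1 0 0 0 0 0 0" --force 45

```text
t: 14.77
position: [0.6045, 0.2518, 0.0465]
eef_rot: [0.975, 0.224, 0.002, -0.0]
force: [-0.8, -1.5, 10.8]
gripper_width: 0.556
grasp_force: 45.1
```

Request:
arm_command --pt "1 0 0 0 0 0 0" --pt "1 0 0 0 0 0 0" --pt "1 0 0 0 0 0 0" --pt "1 0 0 0 0 0 0"

```text
t: 15.1
position: [0.6045, 0.2518, 0.0465]
eef_rot: [0.975, 0.224, 0.002, -0.0]
force: [-2.1, -2.1, 10.0]
gripper_width: 0.555
grasp_force: 45.1
```

Request:
arm_command --pt "1 0 0 -0.2 0 0 0" --pt "1 0 0 -0.5 0 0 0" --pt "1 0 0 -0.95 0 0 0" --pt "1 0 0 -0.95 0 0 0" --pt "1 0 0 -0.95 0 0 0"

```text
t: 15.52
position: [0.6053, 0.2524, 0.1626]
eef_rot: [0.975, 0.224, 0.005, -0.001]
force: [0.7, -0.0, -3.4]
gripper_width: 0.559
grasp_force: 47.9
```

Request:
arm_command --pt "1 0 0 -0.4 0 0 0" --pt "1 0 0 -0.7 0 0 0" --pt "1 0 0 -0.95 0 0 0" --pt "1 0 0 -0.95 0 0 0" --pt "1 0 0 -0.95 0 0 0"

```text
t: 15.93
position: [0.6027, 0.2514, 0.2714]
eef_rot: [0.975, 0.224, 0.001, -0.0]
force: [0.2, 0.1, -4.2]
gripper_width: 0.556
grasp_force: 48.8
```

Run:
```python
from h import *
s=sense();print(s['position'],s['force'],s['gripper_width'],s['eef_rot'].round(4),tool([.568,-.297,.265],s))
```

```text
[0.6026756  0.25138721 0.27144431] [ 0.15917376  0.06231732 -4.16446294] 0.5560722557062021 [ 9.746e-01  2.240e-01  8.000e-04 -2.000e-04] [-2.255  3.985  0.05 ]
```

Request:
arm_command --pt "1 -0.2 0.36 0 0 0 0" --pt "1 -0.45 0.8 0 0 0 0" --pt "1 -0.45 0.8 0 0 0 0" --pt "1 -0.45 0.8 0 0 0 0"

```text
t: 16.27
position: [0.5932, 0.1362, 0.2672]
eef_rot: [0.975, 0.222, -0.004, 0.001]
force: [-0.6, 0.8, -3.7]
gripper_width: 0.558
grasp_force: 49.1
```

Request:
arm_command --pt "1 -0.2 0.36 0 0 0 0" --pt "1 -0.45 0.8 0 0 0 0" --pt "1 -0.45 0.8 0 0 0 0" --pt "1 -0.45 0.8 0 0 0 0"

```text
t: 16.6
position: [0.5868, 0.0269, 0.2676]
eef_rot: [0.975, 0.222, -0.003, 0.0]
force: [1.4, 0.6, -4.0]
gripper_width: 0.554
grasp_force: 49.3
```

Request:
arm_command --pt "1 -0.2 0.36 0 0 0 0" --pt "1 -0.45 0.8 0 0 0 0" --pt "1 -0.45 0.8 0 0 0 0" --pt "1 -0.45 0.8 0 0 0 0"

```text
t: 16.93
position: [0.5806, -0.0825, 0.2679]
eef_rot: [0.975, 0.222, -0.003, -0.0]
force: [0.6, 1.2, -3.8]
gripper_width: 0.553
grasp_force: 49.4
```

Request:
arm_command --pt "1 -0.2 0.36 0 0 0 0" --pt "1 -0.45 0.8 0 0 0 0" --pt "1 -0.45 0.8 0 0 0 0" --pt "1 -0.45 0.8 0 0 0 0"

```text
t: 17.27
position: [0.5743, -0.1923, 0.2681]
eef_rot: [0.975, 0.222, -0.002, -0.0]
force: [0.5, 0.1, -3.1]
gripper_width: 0.553
grasp_force: 49.6
```

Request:
arm_command --pt "1 -0.2 0.36 0 0 0 0" --pt "1 -0.45 0.78 0 0 0 0" --pt "1 -0.45 0.78 0 0 0 0" --pt "1 -0.45 0.78 0 0 0 0"

```text
t: 17.6
position: [0.5667, -0.2997, 0.268]
eef_rot: [0.975, 0.222, -0.002, -0.001]
force: [0.3, 1.3, -3.0]
gripper_width: 0.556
grasp_force: 49.7
```

Request:
arm_command --pt "1 0 0 0 0 0 0" --pt "1 0 0 0 0 0 0" --pt "1 0 0 0 0 0 0" --pt "1 0 0 0 0 0 0" --pt "1 0 0 0 0 0 0"

```text
t: 18.02
position: [0.5683, -0.2951, 0.2709]
eef_rot: [0.974, 0.225, -0.0, -0.0]
force: [0.4, 0.6, -4.1]
gripper_width: 0.547
grasp_force: 49.7
```

Run:
```python
from h import *
s=sense();c=optics.capture('wrist');im=c['color'];hsv=cv2.cvtColor(im,cv2.COLOR_RGB2HSV)
print(s['position'],s['eef_rot'].round(4),s['gripper_width'])
fit=lambda q:np.linalg.lstsq(np.c_[2*q,np.ones(len(q))],(q**2).sum(1),rcond=None)[0]
M=cv2.inRange(hsv,(3,90,30),(13,255,255));k,l,st,ce=cv2.connectedComponentsWithStats(M)
for i in range(1,k):
    if st[i,4]>600:print('terra',st[i],ce[i].round(1))
M=cv2.inRange(hsv,(60,10,60),(125,90,255));M[:,:220]=0;M[:,420:]=0;M[240:]=0
k,l,st,ce=cv2.connectedComponentsWithStats(M);i=1+st[1:,4].argmax();print('grey',st[i])
cv2.imwrite('pics/w7.png',im[:,:,::-1])
```

```text
[ 0.56830482 -0.29506682  0.27094395] [ 9.744e-01  2.247e-01 -1.000e-04 -2.000e-04] 0.5474383362998556
terra [  292     0   337   137 10672] [526.9  56.3]
terra [  34   79   67   47 1318] [ 59.6 101. ]
terra [489 140  77  92 669] [527.9 186.5]
terra [  244   161   145   175 18661] [316.  245.6]
terra [ 82 168  37  42 778] [104.9 185.5]
grey [ 264  116  109   67 4190]
```

Run:
```python
from h import *
s=sense();c=optics.capture('wrist');im=c['color'];hsv=cv2.cvtColor(im,cv2.COLOR_RGB2HSV)
def circ(p,z):
    q=np.array([cast(c,a,z,s)[:2] for a in p]);f=np.linalg.lstsq(np.c_[2*q,np.ones(len(q))],(q**2).sum(1),rcond=None)[0];return f[:2].round(4),np.sqrt(f[2]+f[:2]@f[:2]).round(4)
M=cv2.inRange(hsv,(3,90,30),(13,255,255));k,l,st,ce=cv2.connectedComponentsWithStats(M)
z=s['position'][2];i=l[200,316];h=cv2.convexHull(np.argwhere(l==i)[:,::-1].astype(np.int32))[:,0]
for y in(195,210,225):print('flange',y,circ(h[h[:,1]<y],z-.0395))
M=cv2.inRange(hsv,(60,10,60),(125,90,255));M[:,:220]=0;M[:,420:]=0;M[240:]=0
k,l,st,ce=cv2.connectedComponentsWithStats(M);i=1+st[1:,4].argmax()
h=cv2.convexHull(np.argwhere(l==i)[:,::-1].astype(np.int32))[:,0];h=h[h[:,1]<165];print('foot',circ(h,.003))
print(s['position'])
w=optics.capture('side')['color']
a=cv2.resize(im[140:350,220:420],(400,420),interpolation=cv2.INTER_CUBIC);b=cv2.resize(w[50:155,300:400],(400,420),interpolation=cv2.INTER_CUBIC)
np.save('w.npy',im);save(np.hstack([b,a]),'c8.png')
g=cv2.cvtColor(im,cv2.COLOR_RGB2GRAY);print(g[225:340:4,316].tolist());print(g[285,250:390:4].tolist())
```

```text
flange 195 (array([ 0.5659, -0.2959]), np.float64(0.0462))
flange 210 (array([ 0.5658, -0.2959]), np.float64(0.0462))
flange 225 (array([ 0.5656, -0.2959]), np.float64(0.0464))
foot (array([ 0.5686, -0.2968]), np.float64(0.0743))
[ 0.56833889 -0.29531564  0.27112049]
[87, 88, 87, 91, 92, 103, 102, 98, 101, 103, 102, 96, 63, 59, 58, 57, 58, 60, 67, 70, 58, 58, 63, 69, 64, 65, 68, 71, 47]
[27, 32, 29, 62, 70, 67, 75, 98, 103, 100, 92, 64, 59, 60, 58, 58, 61, 58, 58, 61, 60, 77, 91, 100, 101, 105, 102, 102, 101, 99, 96, 40, 40, 45, 40]
```

Request:
arm_command --pt "1 0.018 0.015 0.1 0 0 0" --pt "1 0.018 0.015 0.3 0 0 0" --pt "1 0.018 0.015 0.5 0 0 0" --pt "1 0.018 0.015 0.7 0 0 0" --pt "1 0.018 0.015 0.8 0 0 0"

```text
t: 18.58
position: [0.5693, -0.296, 0.1714]
eef_rot: [0.975, 0.224, -0.002, -0.002]
force: [-0.5, 1.4, -4.4]
gripper_width: 0.553
grasp_force: 49.6
```

Request:
arm_command --pt "1 0 0 0 0 0 0" --pt "1 0 0 0 0 0 0" --pt "1 0 0 0 0 0 0" --pt "1 0 0 0 0 0 0" --pt "1 0 0 0 0 0 0"

```text
t: 19.0
position: [0.5717, -0.2974, 0.1767]
eef_rot: [0.975, 0.224, 0.001, 0.001]
force: [-0.1, 0.1, -4.3]
gripper_width: 0.553
grasp_force: 49.7
```

Run:
```python
from h import *
s=sense();c=optics.capture('wrist');im=c['color'];hsv=cv2.cvtColor(im,cv2.COLOR_RGB2HSV)
def circ(p,z):
    q=np.array([cast(c,a,z,s)[:2] for a in p]);f=np.linalg.lstsq(np.c_[2*q,np.ones(len(q))],(q**2).sum(1),rcond=None)[0];return f[:2].round(4),np.sqrt(f[2]+f[:2]@f[:2]).round(4)
M=cv2.inRange(hsv,(3,90,30),(13,255,255));k,l,st,ce=cv2.connectedComponentsWithStats(M)
z=s['position'][2];i=l[200,316];h=cv2.convexHull(np.argwhere(l==i)[:,::-1].astype(np.int32))[:,0]
print('flange',circ(h[h[:,1]<210],z-.0395))
M=cv2.inRange(hsv,(60,10,60),(125,90,255));M[:,:190]=0;M[:,450:]=0;M[240:]=0
k,l,st,ce=cv2.connectedComponentsWithStats(M);i=1+st[1:,4].argmax();print(st[i])
h=cv2.convexHull(np.argwhere(l==i)[:,::-1].astype(np.int32))[:,0];h=h[h[:,1]<st[i,1]+60];print('foot',circ(h,.003))
print(s['position'],s['eef_rot'].round(4),s['force'])
w=optics.capture('side')['color'];save(w[60:165,295:395],'c9.png',5)
```

```text
flange (array([ 0.5696, -0.2982]), np.float64(0.0458))
[ 244  117  142   87 5736]
foot (array([ 0.5681, -0.2968]), np.float64(0.0753))
[ 0.57167797 -0.29740233  0.17671774] [9.746e-01 2.240e-01 1.000e-03 9.000e-04] [-0.14924976  0.13272606 -4.28274809]
```

View pics/c9.png

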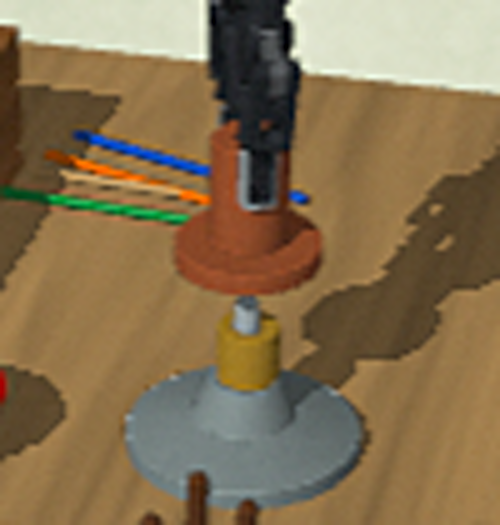

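The side view shows the chuck upright and centred: its axis is at crop x≈248 against the spindle at 246. The collar is still home below it. A small trim remains.

Request:
arm_command --pt "1 0 -0.008 0.03 0 0 0" --pt "1 0 -0.008 0.06 0 0 0" --pt "1 0 -0.008 0.06 0 0 0" --pt "1 0 -0.008 0.06 0 0 0" --pt "1 0 -0.008 0.06 0 0 0"

```text
t: 19.52
position: [0.5704, -0.2961, 0.1678]
eef_rot: [0.975, 0.224, -0.0, -0.0]
force: [-0.2, 0.1, -3.6]
gripper_width: 0.557
grasp_force: 49.6
```

Request:
arm_command --pt "1 0 0 0 0 0 0" --pt "1 0 0 0 0 0 0" --pt "1 0 0 0 0 0 0" --pt "1 0 0 0 0 0 0" --pt "1 0 0 0 0 0 0"

```text
t: 19.93
position: [0.5704, -0.2961, 0.168]
eef_rot: [0.975, 0.224, 0.0, 0.0]
force: [-0.0, 0.4, -3.5]
gripper_width: 0.558
grasp_force: 49.6
```

Run:
```python
from h import *
s=sense();c=optics.capture('wrist');im=c['color'];hsv=cv2.cvtColor(im,cv2.COLOR_RGB2HSV)
def circ(p,z):
    q=np.array([cast(c,a,z,s)[:2] for a in p]);f=np.linalg.lstsq(np.c_[2*q,np.ones(len(q))],(q**2).sum(1),rcond=None)[0];return f[:2].round(4),np.sqrt(f[2]+f[:2]@f[:2]).round(4)
M=cv2.inRange(hsv,(3,90,30),(13,255,255));k,l,st,ce=cv2.connectedComponentsWithStats(M)
z=s['position'][2];i=l[200,316];h=cv2.convexHull(np.argwhere(l==i)[:,::-1].astype(np.int32))[:,0]
print('flange',circ(h[h[:,1]<210],z-.0395))
print(s['position'],s['eef_rot'].round(4),s['force'],np.abs(s['qd']).max())
```

```text
flange (array([ 0.5693, -0.296 ]), np.float64(0.0448))
[ 0.5704428  -0.29612366  0.168024  ] [0.9746 0.224  0.     0.    ] [-0.04861661  0.36023771 -3.45682195] 0.0017073240757021814
```

Request:
arm_command --pt "1 -0.005 0.002 -0.012 0 0 0" --pt "1 -0.005 0.002 -0.012 0 0 0" --pt "1 -0.005 0.002 -0.012 0 0 0" --pt "1 -0.005 0.002 -0.012 0 0 0" --pt "1 -0.005 0.002 -0.012 0 0 0"

```text
t: 20.4
position: [0.57, -0.2966, 0.1694]
eef_rot: [0.975, 0.224, -0.0, -0.0]
force: [-0.2, -0.7, -3.2]
gripper_width: 0.558
grasp_force: 49.7
```

Request:
arm_command --pt "1 0 0 0 0 0 0" --pt "1 0 0 0 0 0 0" --pt "1 0 0 0 0 0 0" --pt "1 0 0 0 0 0 0"

```text
t: 20.73
position: [0.57, -0.2966, 0.1694]
eef_rot: [0.975, 0.224, 0.0, -0.0]
force: [0.2, 0.3, -3.5]
gripper_width: 0.559
grasp_force: 49.7
```

```bash
python3 -c "
from station import ticket
print(ticket.job_done())"
```

```text
the job is handed in; nothing more can be done
None
```

I handed the job in at about 21 s: the collar is home on the shoulder and released, and the middle-sized chuck is held upright and still, bore within about 1 mm of the spindle axis and underside about 15 mm above the tip by my measurements; no verdict was returned.

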